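# Load a relay board into the bench test jig

## Robot

A 7-joint arm with a two-finger parallel gripper is mounted at the origin on a cart in front of the work surface, level with it; the furniture and walls round the work are solid. World frame = base frame: x ahead of the robot, y to its left, z up, the work surface at z = 0. Lengths are in m, angles in rad, forces in N, time in s.
With the tool pointing down it reaches from about 0.35 to 0.9 m from the base axis. Payload 8.1 kg.
Tool frame: the origin (TCP) lies at the very end of the fingers, on their centre line; the grasp point (between the pads) lies 19 mm behind it; z points along the fingers, y is the line along which they close (so a half turn about z gives the same grasp; the last joint's range is limited). The gripper opens to 85 mm and grips with 20 to 120 N. Pads are 22 mm wide; open, the fingers measure 114 mm over their backs; the gripper's body (76 mm by 85 mm) begins 54 mm behind the grasp point. The pads swing forward as they close: fully open they stand 13 mm farther back than shut.
Start: joints at [1.023, 0.434, 0.025, 1.573, -0.012, 1.134, -0.075], TCP at [0.269, -0.564, 0.231] pointing down, gripper open.
Joint ranges: [-2.62, 2.62], [-0.44, 2.09], [-1.27, 1.32], [0.08, 2.57], [-1.32, 4.46], [0.12, 2], [-2.74, 2.74]. Speed limits (rad/s): [2.22, 2.22, 3.01, 3.01, 3.14, 3.14, 3.14].

## Interface

Orientations are given as a unit quaternion [w, x, y, z].
In Python, from plant import sensors, vision, order gives the robot as it stands.
- The arm moves only by the tool move_arm, never from a script. Its argument "moves" is a list of rows, each a list of 7 numbers: the turn, a rotation vector about the tool's x, y, z each as a share of 0.12 rad, from -1 to 1, then the shift along the tool's x, y, z each as a share of 0.025 m, from -1 to 1, then the opening, from 0 (shut) to 1 (fully open). A call has 1 to 10 rows; each row shifts and turns the commanded pose from where the row before left it, along the tool's axes as they then stand; what a row does not reach is not made up. A row lasts 1/12 s, in which the tool goes at most 41.7 mm and 7.16 degrees, less where a joint would pass 70% of its speed; a pose out of reach is approached as far as the arm can. A call with a number of a shift or a turn outside -1 to 1 is refused whole. A call with a gripper value outside its range is refused whole. The fingers move at their own pace and stop on an object; "newtons" is the grip in N (left out, the last holds). Time passes only in rows, so rows that do not move let the fingers close. It gives the time, the measured TCP pose, the force, the opening and the grip force at its end, in the units of the state.
- sensors.sense(): the state, without advancing time (a new reading comes with each control period).
- vision.grab_frame(name): name is "scene" or "top"; returns the picture (400x640x3 uint8, red, green, blue); there is no depth.
- vision.calibration(name): a dict with "K" (3x3 intrinsics, pixels), "eye" and "orientation" of the camera in the world. Camera axes: x right, y down, z forward; pixel columns grow to the right and rows downward; lengths in m; the calibration is good to about 2 mm. A picture is of the moment at which its call begins. calibration takes no time and is no camera call.
- order.job_done(): hands the job in; it is judged then, once.
The state is a dict: "time_s": time; "joint_pos": joint angles; "joint_vel": joint speeds; "joint_efforts": joint torques, N m; "ee_pos": TCP position; "ee_rot": TCP orientation; "contact_force": force on the tool from outside, world axes, zero at the start; "torque": the same for the moment, N m; "width": finger opening in m; "grip_force": force on a finger pad.
Only numpy, scipy, OpenCV 4.12 (cv2) and the standard library are available. Lean on these libraries where they do the work, as an engineer would, in place of code of your own. Each camera call takes 0.05 s, during which the arm holds its last target. There are 200 camera calls.

## Task

Take the green relay board out of the black rack and lay it fully seated in the white pocket of the test jig, component side up and with its white plug header in the notch on the handle side; set it down rather than dropping it. Then lower the jig's clear lid until it is fully closed, without slamming it, and leave the blue board in its rack and the loose tools where they are.

Things in the scene. Friction and masses are not known exactly. Their poses are not given: they have to be found in the camera images.
- board: green relay board, 66 x 60 x 3.2 mm, about 0.1 kg. Origin: centre of the bare underside; z: out of the component side; x: along the 66 mm, plug header at the -x edge; y: along the 60 mm. Blue terminal blocks flush with both y edges (x -24 to 24 mm): these ends are flat from z = 0 to 13.2 mm, to pinch across 60 mm. Two black relays in the middle reach z = 18.7 mm
- header (a point): top of the board's white plug header (12 x 20 x 10 mm), at (-31, 0, 13.2) mm in the board's frame; it overhangs the board's edge by 4 mm
- rack: black board rack, base 136 x 74 mm, fixed. Origin: on the bench below the front slot; -x is its front (starts turned to the robot's right). The green board stands in the front slot, header edge up, leaning back 20 degrees, components to the front. Slots are open above and at both sides; floor 20 mm above the bench, fins within y = +-25 mm, up to 62 mm high. The blue board stands 34 mm behind
- spare_board: blue board with a finned aluminium heat sink, 66 x 60 mm, standing in the rack's second slot; stays there. Origin: centre of its underside
- jig: board test jig, black housing 150 x 150 mm, 45 mm high, fixed to the bench. Origin: on the bench under its centre; z up, -x is its front (handle side, starts turned to the robot's left), lid hinge at its back. Two lid rest posts, 9 mm thick and 94 mm high, stand at its front corners (-58, +-61) mm; two hinge blocks, 103 mm high, at (63, +-56) mm
- pocket (a point): centre of the white pocket's floor, 67 mm above the bench; axes as the jig. Pocket 69 x 63 mm (x by y), 1.5 mm play a side, walls 9 mm high with sloped lead-in, 25 mm notch for the header in the front (-x) wall. Both y ends are open for x -26 to 26 mm, 22 mm down to the housing's top: room for fingers holding the board's ends. A board lying right has its frame on this frame
- jig_lid (a joint): angle of the clear lid in rad: 0 closed (level), 1.55 fully open; starts near 1.4. Stiff friction hinge: stays where it is left, about 3 N at the handle moves it. Four posts under the lid end 1 mm above a seated board and stop the lid if the board is upside down or not seated
- lid_handle (a point): middle of the lid's red handle bar, 10 mm thick, 70 mm long along the jig's y, on two arms in the plane of the lid with a 28 mm gap to its front edge; 158 mm from the hinge axis. At lid angle q it is at hinge + 158 mm x (-cos q along the jig's x, sin q up)
- lid_hinge (a point): point on the lid's hinge axis, which runs along the jig's y, 99 mm above the bench and 60 mm behind the pocket's centre; axes as the jig
- pliers: blue-handled pliers lying on the bench, 166 mm; stay there
- tape: roll of black tape, 62 mm across, 19 mm high, lying on the bench; stays there
- spool: blue solder spool, 60 mm across, 40 mm high, standing on the bench; stays there
- driver: screwdriver with red and black handle, 173 mm, lying on the bench; stays there
- pen: white and blue marker pen, 135 mm, lying on the bench; stays there
There are look-alikes about, which are no part of the job. What is shaped like the board but yellow is not meant.

How it is judged:
By the outcome, as a careful person would: the job done as asked, in the order asked, and still so for the second after the job is handed in, with the robot touching nothing.
It also fails if it takes over 54 s, if anything falls off the work surface, if the arm or the gripper's body presses on something with over 40 N, if the wrist force passes 120 N, or if a joint passes its speed limit or range.

## Working session

There is one attempt and no reset: what is moved stays moved. The work goes in short steps, Python scripts to look and compute and a tool call to move; the robot and the scene stay as the last step left them, time stands still between calls to the robot, and variables do not carry over. Pictures are saved under pics/ and viewed, at most 11 in all, crops included, and the job is handed in when it is done.

Besides the shell and the picture viewer there is one more tool, called after ">>>" as a command line: name --pt "numbers of a row" for each row, then --argument value for the rest. move_arm: Moves the arm, as the interface text tells. Shift numbers are shares of 0.025 m and turn numbers shares of 0.12 rad, none past 1 either way. Its arguments: {"type":"object","properties":{"moves":{"type":"array","items":{"type":"array","items":{"type":"number","minimum":-1,"maximum":1}}},"newtons":{"type":"number"}},"required":["moves"]}

```bash
ls; mkdir -p pics; python3 - <<'E'
from plant import sensors, vision, order
import cv2
for n in("scene","top"):
    f=vision.grab_frame(n); cv2.imwrite(f"pics/{n}0.png",f[:,:,::-1])
    print(vision.calibration(n))
print(sensors.sense())
E
```

```text
pics
{'K': array([[427.97787033,   0.        , 320.93675461],
       [  0.        , 427.97787033, 200.42347255],
       [  0.        ,   0.        ,   1.        ]]), 'eye': array([-0.42168617,  0.52502907,  0.81128662]), 'orientation': array([ 0.24478201, -0.43980813,  0.7616433 , -0.40810546])}
{'K': array([[400.93343369,   0.        , 321.26680454],
       [  0.        , 400.93343369, 199.19544352],
       [  0.        ,   0.        ,   1.        ]]), 'eye': array([0.42550439, 0.01206586, 1.27783003]), 'orientation': array([ 0.02019883, -0.70457641,  0.70849571, -0.03461108])}
{'time_s': 0.1, 'joint_pos': array([ 1.02341336,  0.43515968,  0.02498988,  1.57403933, -0.01161189,
        1.13400435, -0.07509014]), 'joint_vel': array([-7.33691172e-04, -2.32965810e-03, -6.37052291e-04, -2.83847850e-03,
       -4.62229366e-04, -5.39748041e-05,  2.55614964e-04]), 'joint_efforts': array([ 3.34533324e-03, -6.71753240e+01,  1.02828987e+00, -3.16900063e+01,
        1.58065878e-02,  7.25354184e-03,  5.45984233e-05]), 'ee_pos': array([ 0.26865593, -0.56378833,  0.23058783]), 'ee_rot': array([-6.97673242e-04,  9.75381294e-01,  2.20523907e-01, -2.23939759e-04]), 'contact_force': array([0.49617064, 0.43585332, 0.53026291]), 'torque': array([-0.05938561,  0.02294255,  0.01699007]), 'grip_force': 0.0, 'width': 0.08539656709627294}
```

View pics/scene0.png

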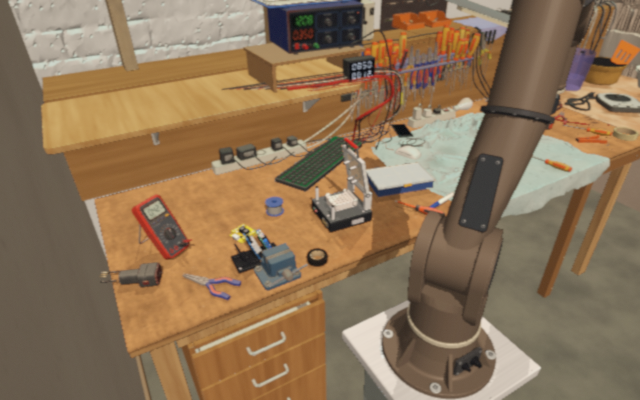

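View pics/top0.png

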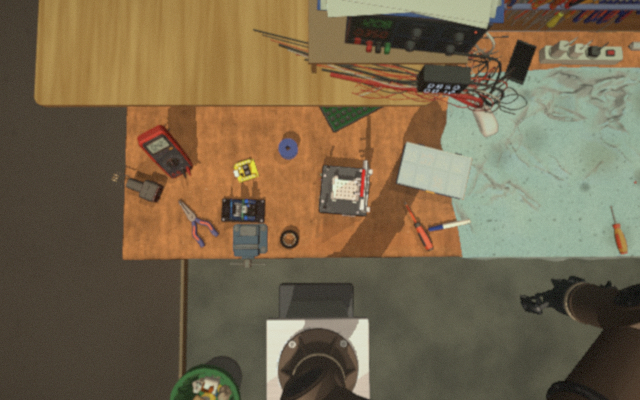

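The scene view shows the jig at (342,205), the rack behind the vice at (250,255), a yellow look-alike at (243,232), tape at (317,257) and the spool at (274,206). In the top view, the rack is at (243,210), the yellow look-alike at (246,170) and the jig at (345,188), with the lid hinge on its right. I'll enlarge the rack and jig.

```bash
python3 - <<'E'
import cv2,numpy as np
t=cv2.imread("pics/top0.png");s=cv2.imread("pics/scene0.png")
r=lambda im,x,y,w,h:cv2.resize(im[y:y+h,x:x+w],(400,300),interpolation=cv2.INTER_CUBIC)
cv2.imwrite("pics/crop1.png",np.vstack([np.hstack([r(t,210,180,80,60),r(t,305,155,80,60)]),np.hstack([r(s,220,220,80,60),r(s,300,140,120,90)])]))
E
```

```text
(no output)
```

View pics/crop1.png

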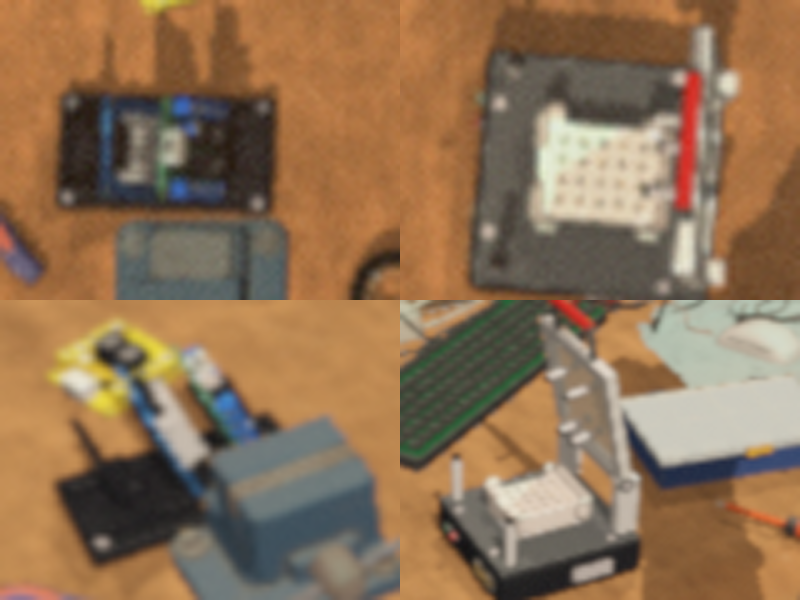

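Candidates for the green board:
- **Rack, right-hand board:** top (243,210), green PCB with blue terminals and a white header at about (244,209). It stands in the front slot and fits the description.
- **Yellow board:** top (246,170), the wrong colour.
- **Blue board with heat sink:** top (236,210), the spare.
- **Green keyboard:** top (345,118), not a board at all.

The crop confirms the first. The vice stands close on the rack's robot side. Next I'll measure.

```bash
cat > h.py <<'E'
import numpy as np,cv2
from scipy.spatial.transform import Rotation as R
from plant import sensors, vision, order
C={n:vision.calibration(n) for n in("scene","top")}
q2R=lambda q:R.from_quat(np.roll(q,-1)).as_matrix()
def ray(n,p):
    c=C[n];d=q2R(c["orientation"])@np.linalg.solve(c["K"],[p[0],p[1],1.]);return c["eye"],d/np.linalg.norm(d)
def plane(n,p,z):
    e,d=ray(n,p);return e+d*(z-e[2])/d[2]
def tri(ps,pt):
    A=np.zeros((3,3));b=np.zeros(3);L=[]
    for n,p in(("scene",ps),("top",pt)):
        e,d=ray(n,p);P=np.eye(3)-np.outer(d,d);A+=P;b+=P@e;L.append((e,P))
    x=np.linalg.solve(A,b);return x,max(np.linalg.norm(P@(x-e)) for e,P in L)
def proj(n,X):
    c=C[n];v=c["K"]@(q2R(c["orientation"]).T@(np.asarray(X)-c["eye"]));return v[:2]/v[2]
E
cat > m.py <<'E'
from h import *
np.set_printoptions(precision=4,suppress=True)
t=cv2.imread("pics/top0.png");s=cv2.imread("pics/scene0.png")
def blobs(im,roi,lo,hi,mn=6):
    x,y,w,h=roi;hsv=cv2.cvtColor(im[y:y+h,x:x+w],cv2.COLOR_BGR2HSV)
    m=cv2.inRange(hsv,lo,hi)
    cs,_=cv2.findContours(m,cv2.RETR_EXTERNAL,cv2.CHAIN_APPROX_NONE)
    out=[]
    for c in cs:
        if cv2.contourArea(c)>=mn:
            r=cv2.minAreaRect(c);out.append((cv2.contourArea(c),np.array(r[0])+(x,y),r[1],r[2],cv2.boxPoints(r)+(x,y)))
    return sorted(out,key=lambda o:-o[0])
def show(l,b):
    for o in b[:4]: print(l,o[0],o[1],np.round(o[2],1),round(o[3],1),o[4].round(1).tolist())
show("rack dark",blobs(t,(215,190,60,34),(0,0,0),(180,255,70),100))
show("green top",blobs(t,(215,190,60,34),(45,60,40),(85,255,255),3))
show("green sc",blobs(s,(240,220,50,50),(45,60,40),(85,255,255),3))
show("jig dark",blobs(t,(310,155,60,65),(0,0,0),(180,90,120),200))
show("pocket",blobs(t,(325,172,38,35),(0,0,165),(180,90,255),50))
show("red",blobs(t,(350,155,25,50),(170,120,100),(180,255,255),10))
show("vice",blobs(t,(225,215,50,45),(90,40,40),(120,255,200),100))
for a,b in(((261,250.4),(233.4,224.4)),((286,243.6),(267.4,225))): print("vice",tri(a,b))
print("screws",[plane("top",p,.012) for p in((210+72/5,180+102/5),(210+264/5,180+107/5),(210+68/5,180+198/5),(210+257/5,180+203/5))])
E
python3 m.py
```

```text
rack dark 415.0 [242.8746 210.2625] [41.9 21.7] 1.9 [[221.6, 220.4], [222.3, 198.7], [264.2, 200.1], [263.4, 221.8]]
jig dark 1106.5 [343.2363 190.3378] [46.5 48.4] 3.7 [[318.5, 213.0], [321.6, 164.7], [368.0, 167.7], [364.9, 216.0]]
pocket 474.0 [345.541  189.0492] [28.1 24.4] 5.2 [[330.5, 200.0], [332.7, 175.6], [360.6, 178.1], [358.4, 202.5]]
vice (array([0.441 , 0.2425, 0.0728]), np.float64(0.008465711978621502))
vice (array([0.4443, 0.1541, 0.0561]), np.float64(0.003687446917157794))
screws [array([0.5214, 0.2913, 0.012 ]), array([0.5177, 0.1706, 0.012 ]), array([0.461, 0.293, 0.012]), array([0.4572, 0.1747, 0.012 ])]
```

```bash
python3 - <<'E'
import cv2,numpy as np
t=cv2.imread("pics/top0.png");s=cv2.imread("pics/scene0.png")
def r(im,x,y,w,h,k):
    o=cv2.resize(im[y:y+h,x:x+w],(w*k,h*k),interpolation=cv2.INTER_CUBIC)
    for i in range(0,w,10):cv2.putText(o,str(x+i),(i*k,8),0,.3,(255,255,255),1);cv2.line(o,(i*k,10),(i*k,16),(255,255,255))
    for i in range(0,h,10):cv2.putText(o,str(y+i),(0,i*k+4),0,.3,(255,255,255),1)
    return o
cv2.imwrite("pics/crop2.png",np.hstack([r(t,215,190,57,72,7),r(s,248,220,56,72,7)]))
E
```

```text
(no output)
```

View pics/crop2.png

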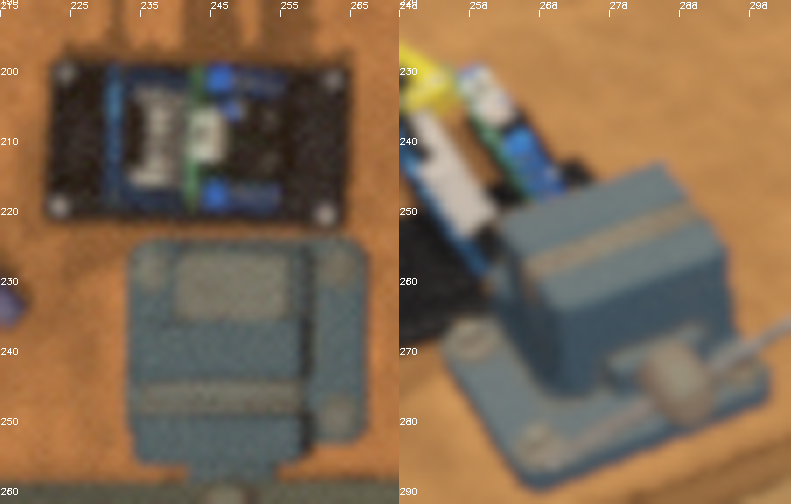

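The zoom shows the vice's tall block from about row 236 to 256 in the top view. Only its low base flange, with bolts at (236,227) and (263,227), comes near the rack. The board's header is at top (244,209) and its terminals at (246,201) and (246,217).

```bash
python3 - <<'E'
from h import *
np.set_printoptions(precision=4,suppress=True)
for l,a,b in (("stripL",(266.5,258.5),(234,246.5)),("stripR",(289.5,249.5),(258,246)),("farL",(262,251.5),(234,236)),("farR",(286,243.5),(258.5,236)),("nearL",(271,264),(235,256)),("bolt",(257,269),(236,227)),("farL@224",(262,251.5),(234,224.5)),("farR224",(286,243.5),(258.5,224.5)),
 ("header",(261,233.5),(244.3,209.2)),("blkfar",(0,0),(246,201)),("blk near sc",(265,241),(246,217.5))):
    print(l,*tri(a,b))
# predicted from rack
yaw=None
for z in(.045,.0):
    pts=[plane("top",p,z)[:2] for p in((321.6,164.7),(368,167.7),(364.9,216),(318.5,213))];print("jig",z,np.array(pts).tolist(),[np.linalg.norm(pts[i]-pts[i-1]) for i in range(4)])
pts=[plane("top",p,.012)[:2] for p in((221.6,220.4),(222.3,198.7),(264.2,200.1),(263.4,221.8))];print("rack",np.mean(pts,0),[np.linalg.norm(pts[i]-pts[i-1]) for i in range(4)])
E
```

```text
stripL [0.3794 0.2436 0.0896] 0.0009824649346636583
stripR [0.3812 0.1752 0.0891] 0.0009138913785470297
farL [0.4099 0.2433 0.0907] 0.0013389758883005452
farR [0.4099 0.1729 0.0884] 0.00025798246131071985
nearL [0.3524 0.2414 0.0906] 0.00039491176558446915
bolt [0.4373 0.2533 0.0128] 0.0006249948315312947
farL@224 [0.4404 0.2409 0.0687] 0.009114819091196057
farR224 [0.4401 0.1688 0.0666] 0.00841528606665812
header [0.4885 0.2141 0.0864] 0.0019312652389690576
blkfar [0.4562 0.3592 0.6781] 0.24422872264573506
blk near sc [0.4648 0.2119 0.0751] 0.0006603732868098734
jig 0.045 [[0.628671904926376, -0.015103107595860915], [0.6188133077128584, -0.15943173366364877], [0.46864555592558743, -0.14754280571869954], [0.47867374268784374, -0.0046056793751256455]] [np.float64(0.15036503807131013), np.float64(0.14466493784477877), np.float64(0.1506376456418634), np.float64(0.14328847342720033)]
jig 0.0 [[0.6360878001287149, -0.016094812475638508], [0.6258693504925414, -0.16569163285385557], [0.4702202682365382, -0.15336874260868139], [0.48061449767434816, -0.005214213617633806]] [np.float64(0.15585356976205522), np.float64(0.14994540799984357), np.float64(0.15613612788567124), np.float64(0.14851870072878026)]
rack [0.4901 0.2329] [np.float64(0.1309648361234996), np.float64(0.06832908972267115), np.float64(0.1318312217573313), np.float64(0.06845309097727545)]
```

```bash
cat >> h.py <<'E'
np.set_printoptions(precision=4,suppress=True)
def cur():
    s=sensors.sense();return q2R(s["ee_rot"]),s["ee_pos"],s
def plan(Rt,pt,R0=None,p0=None,mode="both",n=None):
    "rows from current pose to target; body twist constant rotation, world-straight shift"
    if R0 is None:R0,p0,_=cur()
    rv=R.from_matrix(R0.T@Rt).as_rotvec();d=pt-p0
    N=n or int(np.ceil(max(np.abs(rv).max()/.12,np.linalg.norm(d)/.0248,1)))
    rows=[];Rk=R0.copy()
    for k in range(N):
        Rn=Rk@R.from_rotvec(rv/N).as_matrix()
        rows.append(np.r_[rv/N/.12,Rk.T@(d/N)/.025].round(2));Rk=Rn
    print(N,"rows");[print(r.tolist()) for r in (rows if np.abs(rv).max()>.005 else rows[:1])]
up=np.array([0,0,1.]);f=np.array([-.0315,-.9995,0]);c,s_=np.cos(np.radians(20)),np.sin(np.radians(20))
zb=c*f+s_*up; xb=s_*f-c*up; yb=np.cross(zb,xb)
phi=np.radians(35); tz=-zb*np.cos(phi)+xb*np.sin(phi)
ty=yb*np.sign(yb[0]); RG=np.column_stack([np.cross(ty,tz),ty,tz])
OB=np.array([.4885,.2155,.0520])
PG=OB-.002*xb+.0065*zb+.019*tz
E
python3 - <<'E'
from h import *
print(RG,PG,yb)
A=PG-.11*tz; print("pre",A)
R0,p0,_=cur()
mid=np.array([.45,-.10,.36])
plan(R0,mid)
plan(RG,A,R0,mid)
E
```

```text
[[ 0.0258  0.9995  0.0181]
 [ 0.8187 -0.0315  0.5733]
 [ 0.5736  0.     -0.8192]] [0.4887 0.221  0.0405] [ 0.9995 -0.0315  0.    ]
pre [0.4867 0.1579 0.1306]
21 rows
[0.0, 0.0, 0.0, 0.69, -0.65, -0.25]
14 rows
[0.2, 0.33, -0.63, 0.41, -0.62, 0.66]
[0.2, 0.33, -0.63, 0.43, -0.57, 0.69]
[0.2, 0.33, -0.63, 0.44, -0.52, 0.72]
[0.2, 0.33, -0.63, 0.45, -0.47, 0.75]
[0.2, 0.33, -0.63, 0.46, -0.42, 0.77]
[0.2, 0.33, -0.63, 0.46, -0.36, 0.8]
[0.2, 0.33, -0.63, 0.45, -0.31, 0.83]
[0.2, 0.33, -0.63, 0.44, -0.26, 0.85]
[0.2, 0.33, -0.63, 0.42, -0.2, 0.87]
[0.2, 0.33, -0.63, 0.4, -0.15, 0.89]
[0.2, 0.33, -0.63, 0.38, -0.1, 0.91]
[0.2, 0.33, -0.63, 0.34, -0.05, 0.93]
[0.2, 0.33, -0.63, 0.31, -0.0, 0.94]
[0.2, 0.33, -0.63, 0.27, 0.04, 0.95]
```

>>> move_arm --pt "0 0 0 0.69 -0.65 -0.25 0.8" --pt "0 0 0 0.69 -0.65 -0.25 0.8" --pt "0 0 0 0.69 -0.65 -0.25 0.8" --pt "0 0 0 0.69 -0.65 -0.25 0.8" --pt "0 0 0 0.69 -0.65 -0.25 0.8" --pt "0 0 0 0.69 -0.65 -0.25 0.8" --pt "0 0 0 0.69 -0.65 -0.25 0.8" --pt "0 0 0 0.69 -0.65 -0.25 0.8" --pt "0 0 0 0.69 -0.65 -0.25 0.8" --pt "0 0 0 0.69 -0.65 -0.25 0.8" --newtons 40

```text
time_s: 0.93
ee_pos: [0.3547, -0.342, 0.2938]
ee_rot: [-0.0, 0.975, 0.221, -0.0]
contact_force: [-0.1, -0.5, 0.1]
width: 0.0682
grip_force: 0.0
```

>>> move_arm --pt "0 0 0 0.69 -0.65 -0.25 0.8" --pt "0 0 0 0.69 -0.65 -0.25 0.8" --pt "0 0 0 0.69 -0.65 -0.25 0.8" --pt "0 0 0 0.69 -0.65 -0.25 0.8" --pt "0 0 0 0.69 -0.65 -0.25 0.8" --pt "0 0 0 0.69 -0.65 -0.25 0.8" --pt "0 0 0 0.69 -0.65 -0.25 0.8" --pt "0 0 0 0.69 -0.65 -0.25 0.8" --pt "0 0 0 0.69 -0.65 -0.25 0.8" --pt "0 0 0 0.69 -0.65 -0.25 0.8"

```text
time_s: 1.77
ee_pos: [0.4405, -0.1212, 0.3564]
ee_rot: [-0.0, 0.975, 0.221, -0.0]
contact_force: [0.9, -0.7, -0.8]
width: 0.0683
grip_force: 0.0
```

>>> move_arm --pt "0 0 0 0.69 -0.65 -0.25 0.8" --pt "0.2 0.33 -0.63 0.41 -0.62 0 0.8" --pt "0.2 0.33 -0.63 0.43 -0.57 0 0.8" --pt "0.2 0.33 -0.63 0.44 -0.52 0.3 0.8" --pt "0.2 0.33 -0.63 0.45 -0.47 0.5 0.8" --pt "0.2 0.33 -0.63 0.46 -0.42 0.5 0.8" --pt "0.2 0.33 -0.63 0.46 -0.36 0.5 0.8" --pt "0.2 0.33 -0.63 0.45 -0.3 0.6 0.8" --pt "0.2 0.33 -0.63 0.44 -0.26 0.6 0.8" --pt "0.2 0.33 -0.63 0.42 -0.2 0.6 0.8"

```text
time_s: 2.6
ee_pos: [0.4686, 0.0554, 0.2967]
ee_rot: [-0.141, 0.825, 0.528, 0.147]
contact_force: [-0.2, 0.0, 0.2]
width: 0.0683
grip_force: 0.0
```

>>> move_arm --pt "0.2 0.33 -0.63 0.4 -0.15 0.6 0.8" --pt "0.2 0.33 -0.63 0.38 -0.1 0.6 0.8" --pt "0.2 0.33 -0.63 0.34 -0.05 0.6 0.8" --pt "0.2 0.33 -0.63 0.3 0 0.6 0.8" --pt "0.2 0.33 -0.63 0.27 0.04 0.6 0.8" --pt "0 0 0 0 0 0 0.8"

```text
time_s: 3.1
ee_pos: [0.4788, 0.1284, 0.2491]
ee_rot: [-0.213, 0.683, 0.664, 0.218]
contact_force: [-0.9, -0.1, -0.1]
width: 0.0684
grip_force: 0.0
```

```bash
python3 - <<'E'
from h import *
R0,p0,s=cur();print(s["time_s"],p0,s["joint_pos"],s["width"])
plan(RG,PG-.1*tz)
E
```

```text
3.1 [0.4788 0.1284 0.2491] [ 0.4831  0.3064 -0.5167  1.9475 -0.5756  0.9836  0.2993] 0.06835953562444075
6 rows
[-0.0, -0.01, 0.0, -0.3, 0.05, 0.82]
[-0.0, -0.01, 0.0, -0.3, 0.05, 0.82]
[-0.0, -0.01, 0.0, -0.3, 0.05, 0.83]
[-0.0, -0.01, 0.0, -0.29, 0.05, 0.83]
[-0.0, -0.01, 0.0, -0.29, 0.05, 0.83]
[-0.0, -0.01, 0.0, -0.29, 0.05, 0.83]
```

>>> move_arm --pt "0 -0.01 0 -0.3 0.05 0.82 0.8" --pt "0 -0.01 0 -0.3 0.05 0.82 0.8" --pt "0 -0.01 0 -0.3 0.05 0.82 0.8" --pt "0 -0.01 0 -0.3 0.05 0.82 0.8" --pt "0 -0.01 0 -0.3 0.05 0.82 0.8" --pt "0 -0.01 0 -0.3 0.05 0.82 0.8" --pt "0 0 0 0 0 0 0.8"

```text
time_s: 3.68
ee_pos: [0.4867, 0.1616, 0.1224]
ee_rot: [-0.21, 0.686, 0.663, 0.214]
contact_force: [0.2, -0.6, -0.1]
width: 0.0685
grip_force: 0.0
```

```bash
python3 - <<'E'
from h import *
ims=[]
for n,b in(("top",(205,170,100,75)),("scene",(225,190,100,75))):
    f=vision.grab_frame(n)[:,:,::-1].copy();cv2.imwrite(f"pics/{n}1.png",f);x,y,w,h=b
    o=cv2.resize(f[y:y+h,x:x+w],(400,300),interpolation=cv2.INTER_CUBIC)
    for P,col in((OB,(0,0,255)),(OB-.031*xb+.0132*zb,(255,0,255)),(PG-.019*tz+.03*yb,(0,255,255)),(PG-.019*tz-.03*yb,(0,255,255))):
        cv2.circle(o,tuple(int(v) for v in (proj(n,P)-(x,y))*4),3,col,-1)
    ims.append(o)
cv2.imwrite("pics/c3.png",np.hstack(ims))
R0,p0,s=cur();print(p0,PG-.1*tz)
plan(RG,PG)
E
```

```text
[0.4881 0.1613 0.1252] [0.4869 0.1636 0.1225]
5 rows
[0.0, 0.0, -0.0, 0.0, -0.01, 0.83]
```

View pics/c3.png

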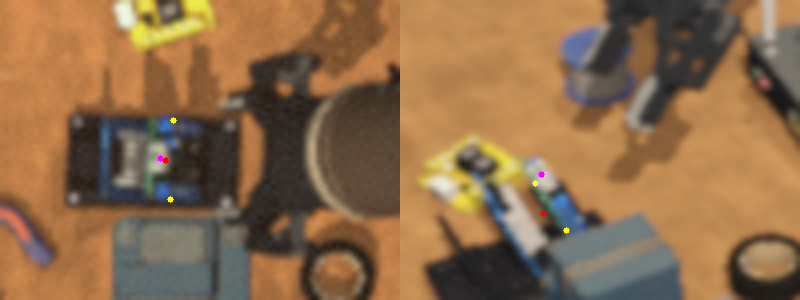

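The overlay matches: the header dot is on the header, and the fingers straddle the board's mid line.

>>> move_arm --pt "0 0 0 0 0 0.8 0.8" --pt "0 0 0 0 0 0.8 0.8" --pt "0 0 0 0 0 0.6 0.8" --pt "0 0 0 0 0 0.6 0.8" --pt "0 0 0 0 0 0.5 0.8" --pt "0 0 0 0 0 0 0.8"

```text
time_s: 4.28
ee_pos: [0.4901, 0.2094, 0.0576]
ee_rot: [-0.209, 0.685, 0.664, 0.216]
contact_force: [0.1, 0.5, 0.5]
width: 0.0686
grip_force: 0.0
```

```bash
python3 - <<'E'
from h import *
R0,p0,s=cur();print(p0,PG,s["contact_force"]);
vision.grab_frame("top");R0,p0,s=cur();print(p0)
plan(RG,PG)
E
```

```text
[0.4901 0.2094 0.0576] [0.4887 0.221  0.0405] [0.1291 0.506  0.4643]
[0.4903 0.2088 0.0581]
1 rows
[0.01, 0.0, 0.01, -0.01, -0.08, 0.85]
```

>>> move_arm --pt "0 0 0 0 -0.06 0.4 0.8" --pt "0 0 0 0 0 0.4 0.8" --pt "0 0 0 0 0 0 0.8"

```text
time_s: 4.58
ee_pos: [0.4893, 0.2203, 0.041]
ee_rot: [-0.208, 0.685, 0.664, 0.216]
contact_force: [1.9, 0.7, -0.2]
width: 0.0681
grip_force: 0.5
```

>>> move_arm --pt "0 0 0 0 0 0 0.65" --pt "0 0 0 0 0 0 0.6" --pt "0 0 0 0 0 0 0.55" --pt "0 0 0 0 0 0 0.5" --pt "0 0 0 0 0 0 0.5" --pt "0 0 0 0 0 0 0.5" --newtons 40

```text
time_s: 5.08
ee_pos: [0.4894, 0.2199, 0.0415]
ee_rot: [-0.208, 0.685, 0.664, 0.217]
contact_force: [-0.9, -2.6, 6.9]
width: 0.0594
grip_force: 43.7
```

```bash
python3 - <<'E'
from h import *
R0,p0,s=cur();print(p0,PG,s["contact_force"],s["width"],s["grip_force"])
print(R0.T@(-.07*xb)/.025)
E
```

```text
[0.4894 0.2199 0.0415] [0.4887 0.221  0.0405] [-0.8975 -2.5646  6.9109] 0.05943440420192884 43.69696117937565
[ 2.2923  0.0052 -1.6079]
```

>>> move_arm --pt "0 0 0 0.12 0 -0.08 0.5" --pt "0 0 0 0.16 0 -0.11 0.5" --pt "0 0 0 0.23 0 -0.16 0.5" --pt "0 0 0 0.23 0 -0.16 0.5" --pt "0 0 0 0.23 0 -0.16 0.5" --newtons 60

```text
time_s: 5.5
ee_pos: [0.4892, 0.2298, 0.0688]
ee_rot: [-0.208, 0.685, 0.664, 0.216]
contact_force: [-0.1, -4.8, -2.3]
width: 0.059
grip_force: 64.5
```

>>> move_arm --pt "0 0 0 0.3 0 -0.21 0.5" --pt "0 0 0 0.3 0 -0.21 0.5" --pt "0 0 0 0.3 0 -0.21 0.5" --pt "0 0 0 0.3 0 -0.21 0.5" --pt "0 0 0 0.3 0 -0.21 0.5" --pt "0 0 0 0.3 0 -0.21 0.5" --pt "0 0 0 0.3 0 -0.21 0.5" --pt "0 0 0 0.2 0 -0.14 0.5" --pt "0 0 0 0 0 0 0.5"

```text
time_s: 6.25
ee_pos: [0.4903, 0.2554, 0.1359]
ee_rot: [-0.208, 0.684, 0.664, 0.217]
contact_force: [1.1, 1.3, -1.7]
width: 0.0589
grip_force: 64.5
```

Board is out of the slot. Now the jig, enlarged from the unobstructed first frames.

```bash
python3 - <<'E'
import cv2,numpy as np
t=cv2.imread("pics/top0.png");s=cv2.imread("pics/scene0.png")
def r(im,x,y,w,h,k):
    o=cv2.resize(im[y:y+h,x:x+w],(w*k,h*k),interpolation=cv2.INTER_CUBIC)
    for i in range(0,w,10):cv2.putText(o,str(x+i),(i*k,8),0,.3,(0,255,255),1);cv2.line(o,(i*k,10),(i*k,16),(0,255,255))
    for i in range(0,h,10):cv2.putText(o,str(y+i),(0,i*k+4),0,.3,(0,255,255),1);cv2.line(o,(20,i*k),(26,i*k),(0,255,255))
    return o
cv2.imwrite("pics/crop4.png",np.hstack([r(t,315,157,62,65,6),r(s,308,180,70,65,6)]))
E
```

```text
(no output)
```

View pics/crop4.png

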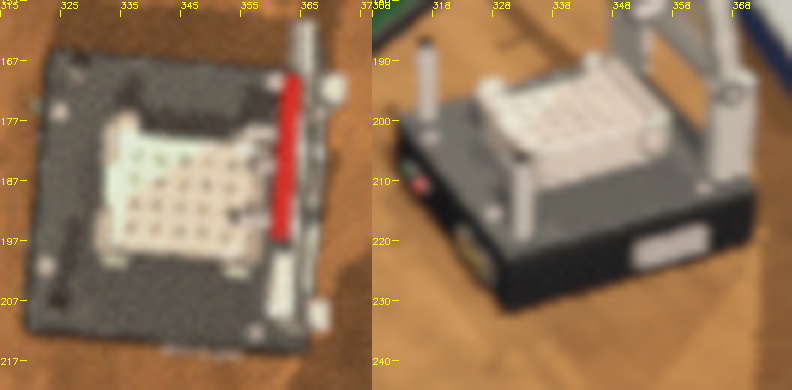

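```bash
cat > jig.py <<'E'
from h import *
from scipy.optimize import least_squares
obs=[("top",(323,166),(-75,75,45)),("top",(319,211.5),(-75,-75,45)),
("scene",(330.5,221),(-75,-75,45)),("scene",(372,211.5),(75,-75,45)),("scene",(312.5,201),(-75,75,45)),
("scene",(317,186.5),(-58,61,94)),("scene",(333,206),(-58,-61,94)),
]
def T(p,X):
    a=p[2];x=np.array([-np.sin(a),-np.cos(a),0]);y=np.array([np.cos(a),-np.sin(a),0]);X=np.array(X)/1e3
    return np.array([p[0],p[1],0])+x*X[0]+y*X[1]+up*X[2]
hd=("top",(362.2,183.3))
def res(p,full=False):
    r=[proj(n,T(p,X))-px for n,px,X in obs]
    q=p[3];X=(60-158*np.cos(q),0,99+158*np.sin(q))
    r.append(proj("top",T(p,X))-hd[1])
    return r if full else np.ravel(r)
s=least_squares(res,[.55,-.08,.07,1.4],loss="soft_l1")
J=s.x
if __name__=="__main__":
    print(J);print(np.round(res(J,True),1))
    for c in((-34.5,31.5),(-34.5,-31.5),(34.5,31.5),(34.5,-31.5)):print(c,proj("top",T(J,(*c,76))),proj("scene",T(J,(*c,76))))
    # pocket centroid check, left edge/others
E
python3 jig.py
```

```text
[ 0.5477 -0.088   0.0969  1.3598]
[[ 0.4 -1.6]
 [-0.   1. ]
 [-0.4  2.1]
 [ 1.3 -0.4]
 [-1.7 -2.3]
 [-0.1  0.3]
 [ 0.2 -0. ]
 [-0.   0.2]]
(-34.5, 31.5) [335.6791 178.1372] [327.4339 194.3194]
(-34.5, -31.5) [333.8448 198.8334] [335.9485 204.1695]
(34.5, 31.5) [358.3876 180.2464] [346.6414 189.4884]
(34.5, -31.5) [356.6483 200.936 ] [355.6997 198.997 ]
```

```bash
python3 - <<'E'
from jig import *
t=cv2.imread("pics/top0.png");g=cv2.cvtColor(t,cv2.COLOR_BGR2GRAY)
k=8;o=cv2.resize(g[172:208,326:366],None,fx=k,fy=k,interpolation=cv2.INTER_CUBIC)
bh=cv2.GaussianBlur(cv2.morphologyEx(o,cv2.MORPH_BLACKHAT,cv2.getStructuringElement(cv2.MORPH_ELLIPSE,(23,23))),(0,0),4)
mx=(bh==cv2.dilate(bh,np.ones((19,19))))&(bh>12)
ys,xs=np.nonzero(mx)
P=np.c_[(xs+.5)/k-.5+326,(ys+.5)/k-.5+172]
W=np.array([plane("top",p,.067) for p in P])
a=J[2];x=np.array([-np.sin(a),-np.cos(a)]);y=np.array([np.cos(a),-np.sin(a)])
d=W[:,:2]-J[:2]
for p,v,b in sorted(zip(P.tolist(),np.c_[d@x,d@y].tolist(),bh[mx]),key=lambda q:(-round(q[1][1]*1000/8),q[1][0])):print(np.round(p,1),np.round(np.array(v)*1000,1),b)
print(proj("top",T(J,(0,0,67))))
E
```

```text
[339.7 176.6] [-22.4  38.7] 13
[339.7 176.7] [-22.3  38.3] 13
[339.7 176.8] [-22.3  37.9] 13
[339.8 176.6] [-22.   38.7] 13
[339.8 176.7] [-21.9  38.3] 13
[339.8 176.8] [-21.9  37.9] 13
[339.9 176.6] [-21.6  38.7] 13
[339.9 176.7] [-21.6  38.4] 13
[339.9 176.8] [-21.5  38. ] 13
[354.2 176.7] [21.7 42.4] 16
[354.2 176.8] [21.8 42. ] 16
[354.3 176.7] [22.1 42.4] 16
[354.3 176.8] [22.1 42.1] 16
[354.4 176.7] [22.5 42.5] 16
[361.9 178.7] [45.8 38.5] 20
[361.9 178.8] [45.8 38.1] 20
[361.9 178.9] [45.9 37.7] 20
[362.1 178.7] [46.2 38.5] 20
[362.1 178.8] [46.2 38.1] 20
[362.1 178.9] [46.3 37.8] 20
[362.1 179.1] [46.3 37.4] 20
[362.2 178.6] [46.5 38.9] 20
[362.2 178.7] [46.6 38.6] 20
[362.2 178.8] [46.6 38.2] 20
[362.2 178.9] [46.6 37.8] 20
[362.2 179.1] [46.7 37.4] 20
[362.2 179.2] [46.7 37. ] 20
[362.3 178.7] [47.  38.6] 20
[362.3 178.8] [47.  38.2] 20
[362.3 178.9] [47.  37.8] 20
[362.3 179.1] [47.  37.5] 20
[360.8 181.3] [43.1 30.1] 13
[360.8 181.4] [43.1 29.8] 13
[360.8 181.6] [43.1 29.4] 13
[360.9 181.2] [43.4 30.6] 13
[360.9 181.3] [43.4 30.2] 13
[360.9 181.4] [43.5 29.8] 13
[360.9 18
[... 10656 characters left out ...]
325.6 206.4] [-57.  -56.1] 13
[325.6 206.6] [-57.  -56.4] 13
[325.6 206.7] [-57.  -56.8] 13
[325.6 206.8] [-56.9 -57.2] 13
[325.6 206.9] [-56.9 -57.6] 13
[325.6 207.1] [-56.9 -57.9] 13
[325.7 205.7] [-56.9 -53.8] 13
[325.6 207.2] [-56.8 -58.3] 13
[325.7 205.8] [-56.8 -54.1] 13
[325.7 205.9] [-56.8 -54.5] 13
[325.7 206.1] [-56.8 -54.9] 13
[325.7 206.2] [-56.7 -55.3] 13
[325.7 206.3] [-56.7 -55.6] 13
[325.7 206.4] [-56.7 -56. ] 13
[325.7 206.6] [-56.6 -56.4] 13
[325.7 206.7] [-56.6 -56.8] 13
[325.7 206.8] [-56.6 -57.2] 13
[325.7 206.9] [-56.5 -57.5] 13
[325.8 206.1] [-56.4 -54.9] 13
[325.8 206.2] [-56.4 -55.2] 13
[325.8 206.3] [-56.3 -55.6] 13
[325.8 206.4] [-56.3 -56. ] 13
[345.9032 189.8182]
```

Hole grid and housing edge agree: the pocket centre is about (0.549, -0.085) with yaw 0.097. With the lid at about 1.36 rad, its posts overhang the pocket, so the board has to come in from the front below them. Now I'll plan the transfer.

```bash
cat >> h.py <<'E'
a=.0969;xj=np.array([-np.sin(a),-np.cos(a),0]);yj=np.array([np.cos(a),-np.sin(a),0])
PK=np.array([.5490,-.0847,.067])
tzP=-up*np.cos(phi)+xj*np.sin(phi);RP=np.column_stack([np.cross(yj,tzP),yj,tzP])
def tcpP(jx,jz,jy=0.): # TCP for board origin at jig offset jx, height jz over pocket floor
    return PK+xj*jx+yj*jy+up*jz-.002*xj+.0065*up+.019*tzP
E
python3 - <<'E'
from h import *
R0,p0,s=cur();print(p0)
A=tcpP(-.15,.075);print("target",A)
plan(RP,A)
E
```

```text
[0.4903 0.2554 0.1359]
target [0.5627 0.0557 0.1329]
11 rows
[0.0, -0.92, 0.05, -0.59, 0.29, -0.4]
[0.0, -0.92, 0.05, -0.63, 0.29, -0.33]
[0.0, -0.92, 0.05, -0.66, 0.29, -0.26]
[0.0, -0.92, 0.05, -0.69, 0.3, -0.19]
[0.0, -0.92, 0.05, -0.7, 0.3, -0.11]
[0.0, -0.92, 0.05, -0.71, 0.31, -0.03]
[0.0, -0.92, 0.05, -0.71, 0.31, 0.05]
[0.0, -0.92, 0.05, -0.69, 0.32, 0.13]
[0.0, -0.92, 0.05, -0.67, 0.32, 0.2]
[0.0, -0.92, 0.05, -0.65, 0.32, 0.27]
[0.0, -0.92, 0.05, -0.61, 0.33, 0.34]
```

>>> move_arm --pt "0 0 0 0.23 0 -0.33 0.5" --pt "0 0 0 0.23 0 -0.33 0.5" --pt "0 0 0 0.23 0 -0.33 0.5" --pt "0 0 0 0.23 0 -0.33 0.5" --pt "0 -0.5 0 -0.3 0.15 -0.2 0.5" --pt "0 -0.92 0.05 -0.6 0.29 -0.33 0.5" --pt "0 -0.92 0.05 -0.64 0.29 -0.26 0.5" --pt "0 -0.92 0.05 -0.68 0.3 -0.19 0.5" --pt "0 -0.92 0.05 -0.7 0.3 -0.11 0.5"

```text
time_s: 7.0
ee_pos: [0.5213, 0.1732, 0.1728]
ee_rot: [-0.036, 0.726, 0.686, 0.037]
contact_force: [-1.4, 0.7, -2.7]
width: 0.0589
grip_force: 64.4
```

>>> move_arm --pt "0 -0.92 0.05 -0.71 0.31 -0.03 0.5" --pt "0 -0.92 0.05 -0.71 0.31 0.05 0.5" --pt "0 -0.92 0.05 -0.69 0.32 0.13 0.5" --pt "0 -0.92 0.05 -0.67 0.32 0.2 0.5" --pt "0 -0.92 0.05 -0.65 0.32 0.27 0.5" --pt "0 -0.92 0.05 -0.61 0.33 0.34 0.5" --pt "0 -0.4 0.05 -0.3 0.17 0.17 0.5" --pt "0 0 0 0 0 0 0.5"

```text
time_s: 7.67
ee_pos: [0.5637, 0.0577, 0.1627]
ee_rot: [0.202, 0.706, 0.642, -0.219]
contact_force: [-0.3, -0.1, -2.6]
width: 0.0588
grip_force: 64.5
```

```bash
python3 - <<'E'
from h import *
R0,p0,s=cur();print(s["time_s"],p0,s["joint_pos"],s["width"],s["contact_force"])
plan(RP,tcpP(-.15,.075))
E
```

```text
7.6667 [0.5637 0.0577 0.1627] [-0.5458  0.5854  0.0518  1.6819  0.4894  1.2744 -0.833 ] 0.05880206314662482 [-0.3041 -0.1461 -2.5596]
2 rows
[0.02, -0.02, 0.01, 0.31, -0.02, 0.51]
[0.02, -0.02, 0.01, 0.31, -0.02, 0.51]
```

Now measure the board in the grip, fixing its orientation and height first.

>>> move_arm --pt "0.02 -0.02 0.01 0.31 -0.02 0.51 0.5" --pt "0.02 -0.02 0.01 0.31 -0.02 0.51 0.5" --pt "0 0 0 0 0 0 0.5" --pt "0 0 0 0 0 0 0.5"

```text
time_s: 8.0
ee_pos: [0.5618, 0.0548, 0.1331]
ee_rot: [0.201, 0.708, 0.64, -0.221]
contact_force: [0.4, -0.1, -0.5]
width: 0.0589
grip_force: 64.5
```

```bash
python3 - <<'E'
from h import *
R0,p0,s=cur();print(p0,tcpP(-.15,.075));plan(RP,tcpP(-.15,.075))
ims=[]
# board frame estimate from TCP
tz=R0[:,2];zb=up*1.;xb=R0[:,0]*0
xb=tz*np.sin(phi)+np.cross(R0[:,1],tz)*np.cos(phi) ; 
xb=R.from_rotvec(R0[:,1]*0).apply(xb);yb=R0[:,1];zb=np.cross(xb,yb)
print("zb",zb,"xb",xb)
O=p0-.019*tz-.0065*zb+.002*xb
for n in("top","scene"):
    f=vision.grab_frame(n)[:,:,::-1].copy();cv2.imwrite(f"pics/{n}2.png",f)
    c=proj(n,O);x,y=int(c[0]-32),int(c[1]-30)
    o=cv2.resize(f[y:y+60,x:x+65],None,fx=6,fy=6,interpolation=cv2.INTER_CUBIC);print(n,x,y,c)
    for X in((-31,0,13.2),(33,30,3.2),(33,-30,3.2),(-33,30,3.2),(-33,-30,3.2),(-24,30,13.2),(-24,-30,13.2),(24,30,13.2),(24,-30,13.2)):
        P=O+xb*X[0]/1e3+yb*X[1]/1e3+zb*X[2]/1e3
        cv2.circle(o,tuple(int(v) for v in (proj(n,P)-(x,y)+.5)*6),2,(255,0,255),-1)
    ims.append(o)
cv2.imwrite("pics/c5.png",np.hstack(ims))
E
```

```text
[0.5618 0.0548 0.1331] [0.5627 0.0557 0.1329]
1 rows
[-0.01, -0.03, -0.02, 0.04, 0.03, -0.02]
zb [-0.0931 -0.9338 -0.3456] xb [ 0.0349  0.3438 -0.9384]
top 259 151 [291.6247 181.5698]
scene 260 158 [292.8715 188.3563]
```

View pics/c5.png

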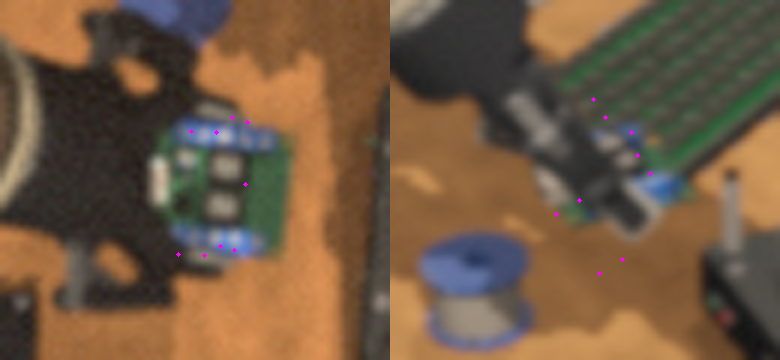

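The board is level, components up, with the header to the left (handle side). My overlay axes had a sign slip. I'll measure the board's edge and header in the top view instead.

```bash
cat >> h.py <<'E'
def board(R0,p0,dx=0.,dz=0.):
    tz=R0[:,2];xt=R0[:,0];xb=np.sin(phi)*tz-np.cos(phi)*xt;zb=-np.cos(phi)*tz-np.sin(phi)*xt
    return p0-.019*tz-.0065*zb+.002*xb,np.column_stack([xb,R0[:,1],zb])
E
python3 - <<'E'
from h import *
R0,p0,s=cur();O,B=board(R0,p0);print("O",O,"\n",B)
f=cv2.imread("pics/top2.png");hsv=cv2.cvtColor(f,cv2.COLOR_BGR2HSV)
m=cv2.inRange(hsv,(45,60,30),(90,255,160));m[:, :283]=0;m[:,312:]=0;m[:168]=0;m[200:]=0
cs=max(cv2.findContours(m,0,1)[0],key=cv2.contourArea);print(cv2.boundingRect(cs))
# subpixel right edge per row from b-r/green-ness
g=f.astype(float);v=g[:,:,2]-g[:,:,1]  # orange high, green low
E_=[]
for r in range(176,191):
    l=v[r,298:314];i=np.where((l[:-1]<15)&(l[1:]>=15))[0]
    if len(i):i=i[-1];E_.append((298+i+(15-l[i])/(l[i+1]-l[i]),r))
E_=np.array(E_);print(E_.round(1).tolist())
for p in E_[[0,len(E_)//2,-1]]:
    w=plane("top",p,O[2]+.0032);print("edge",(B.T@(w-O))*1e3)
h=cv2.inRange(hsv,(0,0,150),(180,70,255));h[:,:280]=0;h[:,289:]=0;h[:173]=0;h[190:]=0
ys,xs=np.nonzero(h);c=(xs.mean(),ys.mean());print("hdr",c,len(xs),xs.min(),xs.max(),ys.min(),ys.max());w=plane("top",c,O[2]+.0132);print((B.T@(w-O))*1e3)
bl=cv2.inRange(hsv,(100,120,60),(125,255,255));bl[:,:283]=0;bl[:,306:]=0
for a,b in((168,180),(182,198)):
    k=bl.copy();k[:a]=0;k[b:]=0;ys,xs=np.nonzero(k);c=(xs.mean(),ys.mean());print("blk",c,len(xs),(B.T@(plane("top",c,O[2]+.0132)-O))*1e3)
E
```

```text
O [0.5636 0.064  0.1433] 
 [[-0.0991  0.9951 -0.003 ]
 [-0.9951 -0.0991 -0.0042]
 [-0.0045  0.0026  1.    ]]
(299, 176, 8, 16)
[[307.2, 176.0], [307.2, 177.0], [307.1, 178.0], [307.0, 179.0], [306.8, 180.0], [306.7, 181.0], [306.5, 182.0], [306.4, 183.0], [306.3, 184.0], [306.2, 185.0], [306.1, 186.0], [306.0, 187.0], [305.8, 188.0], [305.8, 189.0], [305.7, 190.0]]
edge [33.8528 19.5458  3.302 ]
edge [33.5492 -0.5888  3.3525]
edge [ 33.4153 -20.6511   3.4035]
hdr (np.float64(285.46666666666664), np.float64(180.73333333333332)) 15 285 286 177 184
[-25.3197  -0.9363  13.0887]
blk (np.float64(291.5), np.float64(171.5)) 4 [-11.0383  26.7303  13.0817]
blk (np.float64(297.0), np.float64(191.66666666666666)) 3 [  9.9276 -28.5921  13.3185]
```

```bash
python3 - <<'E'
from h import *
plan(RP,tcpP(-.11,.031,.0005))
plan(RP,tcpP(-.0006,.031,.0005),RP,tcpP(-.11,.031,.0005),n=8)
E
```

```text
3 rows
[0.0, -0.01, -0.01, -0.09, 0.0, 0.8]
8 rows
[0.0, 0.0, 0.0, -0.45, -0.0, 0.31]
```

>>> move_arm --pt "0 -0.01 -0.01 -0.09 0 0.8 0.5" --pt "0 -0.01 -0.01 -0.09 0 0.8 0.5" --pt "0 -0.01 -0.01 -0.09 0 0.8 0.5" --pt "0 0 0 0 0 0 0.5" --pt "0 0 0 -0.45 0 0.31 0.5" --pt "0 0 0 -0.45 0 0.31 0.5" --pt "0 0 0 -0.45 0 0.31 0.5" --pt "0 0 0 -0.45 0 0.31 0.5"

```text
time_s: 8.77
ee_pos: [0.554, -0.0399, 0.0898]
ee_rot: [0.203, 0.706, 0.641, -0.222]
contact_force: [0.3, 1.1, -0.5]
width: 0.059
grip_force: 64.7
```

>>> move_arm --pt "0 0 0 -0.45 0 0.31 0.5" --pt "0 0 0 -0.45 0 0.31 0.5" --pt "0 0 0 -0.45 0 0.31 0.5" --pt "0 0 0 -0.45 0 0.31 0.5" --pt "0 0 0 0 0 0 0.5" --pt "0 0 0 0 0 0 0.5"

```text
time_s: 9.27
ee_pos: [0.5481, -0.0941, 0.0893]
ee_rot: [0.202, 0.706, 0.641, -0.223]
contact_force: [0.1, 1.1, 0.0]
width: 0.059
grip_force: 64.7
```

```bash
python3 - <<'E'
from h import *
R0,p0,s=cur();print(p0,s["contact_force"]);plan(RP,tcpP(-.0006,.031,.0005))
O,B=board(R0,p0);ims=[]
J=np.column_stack([xj,yj,up])
for n,kk in(("top",6),("scene",6)):
    f=vision.grab_frame(n)[:,:,::-1].copy();cv2.imwrite(f"pics/{n}3.png",f)
    c=proj(n,O);x,y=int(c[0]-32),int(c[1]-30)
    o=cv2.resize(f[y:y+60,x:x+65],None,fx=6,fy=6,interpolation=cv2.INTER_CUBIC);print(n,x,y,c)
    for X in((-31,0,13.2),(33,30,3.2),(33,-30,3.2),(-33,30,3.2),(-33,-30,3.2)):
        cv2.circle(o,tuple(int(v) for v in (proj(n,O+B@np.array(X)/1e3)-(x,y)+.5)*6),2,(255,0,255),-1)
    for X in((34.5,31.5,9),(34.5,-31.5,9),(-34.5,31.5,9),(-34.5,-31.5,9)):
        cv2.circle(o,tuple(int(v) for v in (proj(n,PK+J@np.array(X)/1e3)-(x,y)+.5)*6),2,(0,255,255),-1)
    ims.append(o)
cv2.imwrite("pics/c6.png",np.hstack(ims))
E
```

```text
[ 0.5481 -0.0941  0.0893] [0.1052 1.1352 0.0333]
1 rows
[0.0, -0.0, -0.0, 0.05, 0.02, -0.01]
top 313 158 [345.8248 188.338 ]
scene 308 160 [340.5657 190.7208]
```

View pics/c6.png

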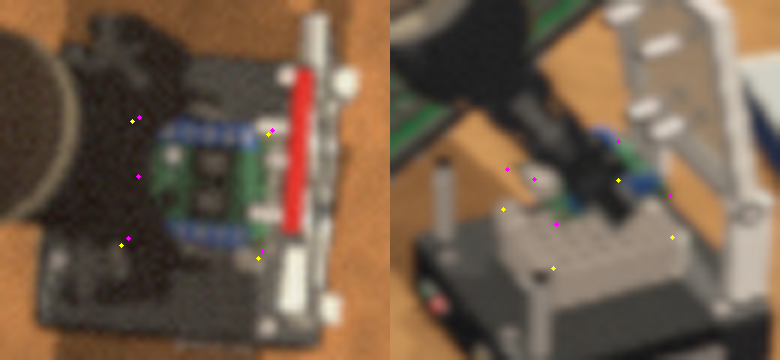

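The board sits over the pocket, and its edges fall within the projected pocket corners in both views. I'll descend.

>>> move_arm --pt "0 0 0 0.05 0.02 0 0.5" --pt "0 0 0 0.07 0 0.1 0.5" --pt "0 0 0 0.07 0 0.1 0.5" --pt "0 0 0 0.07 0 0.1 0.5" --pt "0 0 0 0.07 0 0.1 0.5" --pt "0 0 0 0.07 0 0.1 0.5" --pt "0 0 0 0.07 0 0.1 0.5" --pt "0 0 0 0.05 0 0.06 0.5" --pt "0 0 0 0 0 0 0.5"

```text
time_s: 10.12
ee_pos: [0.5488, -0.0918, 0.0677]
ee_rot: [0.202, 0.706, 0.641, -0.223]
contact_force: [0.2, 0.8, -0.7]
width: 0.059
grip_force: 64.7
```

>>> move_arm --pt "0 0 0 0.05 0 0.06 0.5" --pt "0 0 0 0.05 0 0.06 0.5" --pt "0 0 0 0 0 0 0.5"

```text
time_s: 10.37
ee_pos: [0.549, -0.0914, 0.0641]
ee_rot: [0.202, 0.706, 0.641, -0.222]
contact_force: [-0.8, -0.1, -0.8]
width: 0.0589
grip_force: 64.7
```

```bash
python3 - <<'E'
from h import *
R0,p0,s=cur();O,B=board(R0,p0);J=np.column_stack([xj,yj,up]);print(p0,s["contact_force"],s["torque"],"jig mm",J.T@(O-PK)*1e3,B.T@up)
E
```

```text
[ 0.549  -0.0914  0.0641] [-0.7878 -0.1403 -0.8326] [ 0.6659 -0.0383  0.009 ] jig mm [-2.2598  0.6512  6.1221] [-0.0003  0.      1.    ]
```

>>> move_arm --pt "0 0 0 -0.05 0 0.03 0.5" --pt "0 0 0 0.02 0 0.03 0.5" --pt "0 0 0 0.02 0 0.03 0.5" --pt "0 0 0 0.02 0 0.03 0.5" --pt "0 0 0 0 0 0 0.5"

```text
time_s: 10.78
ee_pos: [0.5489, -0.093, 0.0616]
ee_rot: [0.202, 0.706, 0.641, -0.222]
contact_force: [-0.1, -0.3, -1.7]
width: 0.0591
grip_force: 64.7
```

```bash
cat > st.py <<'E'
from h import *
R0,p0,s=cur();O,B=board(R0,p0);J=np.column_stack([xj,yj,up]);print(s["time_s"],p0,s["contact_force"],s["torque"],"jig mm",J.T@(O-PK)*1e3,B.T@up)
E
python3 st.py
```

```text
10.7833 [ 0.5489 -0.093   0.0616] [-0.0537 -0.2683 -1.7478] [ 0.7244 -0.0858 -0.0185] jig mm [-0.6708  0.6582  3.6608] [-0.0002  0.0001  1.    ]
```

>>> move_arm --pt "0 0 0 0.02 0 0.03 0.5" --pt "0 0 0 0.02 0 0.03 0.5" --pt "0 0 0 0 0 0 0.5"

```text
time_s: 11.03
ee_pos: [0.5489, -0.093, 0.0598]
ee_rot: [0.202, 0.706, 0.641, -0.222]
contact_force: [-0.1, -0.2, -1.6]
width: 0.0587
grip_force: 64.7
```

>>> move_arm --pt "0 0 0 0.02 0 0.03 0.5" --pt "0 0 0 0 0 0 0.5"

```text
time_s: 11.2
ee_pos: [0.5489, -0.093, 0.0589]
ee_rot: [0.202, 0.706, 0.641, -0.222]
contact_force: [-1.0, -0.2, -1.3]
width: 0.059
grip_force: 64.7
```

```bash
python3 st.py
```

```text
11.2 [ 0.5489 -0.093   0.0589] [-1.0139 -0.2474 -1.2923] [ 0.7446 -0.0711  0.0071] jig mm [-0.6755  0.7089  0.9802] [-0.0003  0.0001  1.    ]
```

>>> move_arm --pt "0 0 0 0.02 0 0.03 0.5" --pt "0 0 0 0 0 0 0.5"

```text
time_s: 11.37
ee_pos: [0.5489, -0.093, 0.058]
ee_rot: [0.202, 0.706, 0.641, -0.222]
contact_force: [-0.2, 0.1, -0.7]
width: 0.0592
grip_force: 64.7
```

>>> move_arm --pt "0 0 0 0.02 0 0.03 0.5" --pt "0 0 0 0 0 0 0.5"

```text
time_s: 11.53
ee_pos: [0.5489, -0.093, 0.0571]
ee_rot: [0.202, 0.706, 0.641, -0.222]
contact_force: [-0.5, -0.0, -0.8]
width: 0.0593
grip_force: 64.7
```

```bash
python3 st.py
```

```text
11.5333 [ 0.5489 -0.093   0.0571] [-0.4886 -0.0069 -0.812 ] [ 0.6978 -0.0814 -0.0415] jig mm [-0.582   0.698  -0.8266] [-0.0002  0.0001  1.    ]
```

>>> move_arm --pt "0 0 0 0.02 0 0.03 0.5" --pt "0 0 0 0 0 0 0.5"

```text
time_s: 11.7
ee_pos: [0.5489, -0.0931, 0.0569]
ee_rot: [0.202, 0.706, 0.641, -0.223]
contact_force: [-1.5, 2.2, 6.8]
width: 0.0591
grip_force: 65.3
```

>>> move_arm --pt "0 0 0 0.02 0 0.03 0.5" --pt "0 0 0 0 0 0 0.5"

```text
time_s: 11.87
ee_pos: [0.5489, -0.0931, 0.0569]
ee_rot: [0.203, 0.706, 0.641, -0.223]
contact_force: [-3.7, 5.0, 17.0]
width: 0.0589
grip_force: 66.4
```

```bash
python3 st.py
```

```text
11.8667 [ 0.5489 -0.0931  0.0569] [-3.659   4.9848 17.0067] [-0.4937  1.2593 -0.5805] jig mm [-0.5623  0.7429 -1.0464] [0.0011 0.0006 1.    ]
```

Firm contact at floor height with the board level. I'll relieve the force, then release.

>>> move_arm --pt "0 0 0 -0.02 0 -0.03 0.5" --pt "0 0 0 0 0 0 0.5" --pt "0 0 0 0 0 0 0.72" --pt "0 0 0 0 0 0 0.75" --pt "0 0 0 0 0 0 0.8" --pt "0 0 0 0 0 0 0.8" --pt "0 0 0 0 0 0 0.8" --newtons 20

```text
time_s: 12.45
ee_pos: [0.5489, -0.0932, 0.0562]
ee_rot: [0.202, 0.706, 0.641, -0.222]
contact_force: [-0.3, 0.6, 0.2]
width: 0.0681
grip_force: 0.0
```

```bash
python3 st.py; python3 - <<'E'
from h import *
R0,p0,s=cur();print(s["width"])
plan(RP,p0-.09*R0[:,2],R0,p0,n=7)
E
```

```text
12.45 [ 0.5489 -0.0932  0.0562] [-0.3396  0.5965  0.1643] [ 0.5763 -0.0401 -0.0218] jig mm [-0.4718  0.7037 -1.728 ] [-0.0002  0.0001  1.    ]
0.06805677157233549
7 rows
[0.0, -0.0, 0.0, 0.0, 0.0, -0.51]
```

>>> move_arm --pt "0 0 0 0 0 -0.1 0.8" --pt "0 0 0 0 0 -0.3 0.8" --pt "0 0 0 0 0 -0.6 0.8" --pt "0 0 0 0 0 -0.8 0.8" --pt "0 0 0 0 0 -0.8 0.8" --pt "0 0 0 0 0 -0.8 0.8" --pt "0 0 0 0 0 -0.8 0.8" --pt "0 0 0 0 0 -0.8 0.3" --pt "0 0 0 0 0 -0.8 0" --pt "0 0 0 0 0 -0.8 0"

```text
time_s: 13.28
ee_pos: [0.5578, 0.0021, 0.1929]
ee_rot: [0.202, 0.706, 0.642, -0.222]
contact_force: [0.3, 0.7, -0.4]
width: 0.0325
grip_force: 0.0
```

```bash
python3 - <<'E'
from h import *
R0,p0,s=cur();print(p0,s["joint_pos"],s["width"]);ims=[]
for n,b in(("top",(313,158)),("scene",(308,130))):
    f=vision.grab_frame(n)[:,:,::-1].copy();cv2.imwrite(f"pics/{n}4.png",f);x,y=b
    o=cv2.resize(f[y:y+100 if n=="scene" else y+60,x:x+65],None,fx=6,fy=6,interpolation=cv2.INTER_CUBIC)
    ims.append(cv2.copyMakeBorder(o,0,600-o.shape[0],0,0,0))
cv2.imwrite("pics/c7.png",np.hstack(ims))
E
```

```text
[0.5578 0.0021 0.1929] [-0.4854  0.517   0.0706  1.7229  0.5126  1.2712 -0.7606] 0.03250953775904065
```

View pics/c7.png

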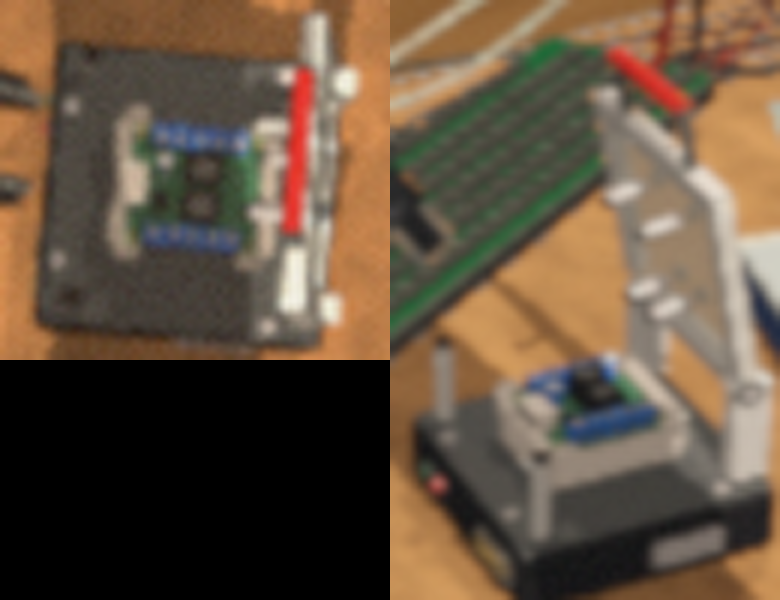

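The board lies seated in the pocket: components up, header at c7 (135,180) in the front notch. Now find the handle and plan the lid push. First push sideways from behind with closed vertical fingers, then press down from above.

```bash
cat >> h.py <<'E'
RV=np.column_stack([np.cross(yj,-up),yj,-up])
J3=np.column_stack([xj,yj,up]);PJ=np.array([PK[0],PK[1],0])
def jp(x,z,y=0.):return PJ+J3@np.array([x,y,z])
def arc(q):return np.array([.06-.158*np.cos(q),0,.099+.158*np.sin(q)])
E
python3 - <<'E'
from h import *
X,e=tri((350.9,142.6),(362.4,182.6));v=J3.T@(X-PJ);print("handle jig",v,e,"q",np.arctan2(v[2]-.099,.06-v[0]),np.hypot(v[2]-.099,.06-v[0]))
plan(RV,jp(-.04,.34))
plan(RV,jp(.075,.31),RV,jp(-.04,.34),n=6)
plan(RV,jp(.075,.24),RV,jp(.075,.31),n=4)
E
```

```text
handle jig [0.0313 0.0002 0.2583] 0.0013174569343411895 q 1.3926501897961956 0.161909772977837
7 rows
[0.01, 0.72, 0.0, -0.71, -0.01, -0.52]
[0.01, 0.72, 0.0, -0.66, -0.01, -0.58]
[0.01, 0.72, 0.0, -0.61, -0.01, -0.64]
[0.01, 0.72, 0.0, -0.55, -0.01, -0.69]
[0.01, 0.72, 0.0, -0.49, -0.01, -0.73]
[0.01, 0.72, 0.0, -0.42, -0.01, -0.77]
[0.01, 0.72, 0.0, -0.35, -0.01, -0.81]
6 rows
[0.0, 0.0, 0.0, -0.77, -0.0, 0.2]
4 rows
[0.0, 0.0, 0.0, 0.0, 0.0, 0.7]
```

>>> move_arm --pt "0.01 0.72 0 -0.71 0 -0.52 0" --pt "0.01 0.72 0 -0.66 0 -0.58 0" --pt "0.01 0.72 0 -0.61 0 -0.64 0" --pt "0.01 0.72 0 -0.55 0 -0.69 0" --pt "0.01 0.72 0 -0.49 0 -0.73 0" --pt "0.01 0.72 0 -0.42 0 -0.77 0" --pt "0.01 0.72 0 -0.35 0 -0.81 0" --pt "0 0 0 0 0 0 0"

```text
time_s: 14.05
ee_pos: [0.5545, -0.0545, 0.3424]
ee_rot: [0.001, 0.744, 0.668, -0.001]
contact_force: [0.4, -1.1, -0.0]
width: 0.0003
grip_force: 0.0
```

>>> move_arm --pt "0 0 0 -0.77 0 0.2 0" --pt "0 0 0 -0.77 0 0.2 0" --pt "0 0 0 -0.77 0 0.2 0" --pt "0 0 0 -0.77 0 0.2 0" --pt "0 0 0 -0.77 0 0.2 0" --pt "0 0 0 -0.77 0 0.2 0" --pt "0 0 0 0 0 0 0"

```text
time_s: 14.63
ee_pos: [0.5401, -0.1674, 0.3066]
ee_rot: [-0.001, 0.743, 0.669, -0.007]
contact_force: [0.3, -0.8, -0.4]
width: -0.0001
grip_force: 0.0
```

```bash
python3 - <<'E'
from h import *
R0,p0,s=cur();print(J3.T@(p0-PJ),s["joint_pos"],s["width"],s["contact_force"])
plan(RV,jp(.075,.243))
p=jp(.075,.243)
print(RV.T@J3)
q=1.39;a=arc(q)
# path: tcp = bar + (16..)+; from start contact through q=.85
t=[jp(arc(qq)[0]+.016,arc(qq)[2]-.012) for qq in np.linspace(1.39,.85,9)]
prev=p
for x in t: print((RV.T@(x-prev)/.025).round(2),np.linalg.norm(x-prev).round(4));prev=x
E
```

```text
[ 0.0832 -0.0009  0.3066] [ 0.1322  0.2885  0.0895  1.6039 -0.0164  1.26    0.1194] -7.413243949411677e-05 [ 0.3103 -0.8289 -0.3927]
3 rows
[-0.03, 0.02, -0.02, 0.12, 0.02, 0.85]
[-0.03, 0.02, -0.02, 0.11, 0.02, 0.85]
[-0.03, 0.02, -0.02, 0.11, 0.01, 0.85]
[[-1.  0.  0.]
 [-0.  1.  0.]
 [ 0.  0. -1.]]
[ 1.1  -0.    0.02] 0.0274
[0.42 0.   0.09] 0.0107
[0.41 0.   0.12] 0.0107
[ 0.4  -0.    0.15] 0.0107
[ 0.39 -0.    0.17] 0.0107
[0.38 0.   0.2 ] 0.0107
[0.36 0.   0.22] 0.0107
[ 0.35 -0.    0.25] 0.0107
[0.33 0.   0.27] 0.0107
```

>>> move_arm --pt "-0.03 0.02 -0.02 0.11 0.02 0.85 0" --pt "-0.03 0.02 -0.02 0.11 0.02 0.85 0" --pt "-0.03 0.02 -0.02 0.11 0.02 0.85 0" --pt "0 0 0 0 0 0 0" --pt "0 0 0 0.4 0 0 0" --pt "0 0 0 0.4 0 0 0" --pt "0 0 0 0.2 0 0 0" --pt "0 0 0 0.1 0 0 0"

```text
time_s: 15.3
ee_pos: [0.5473, -0.1262, 0.2457]
ee_rot: [0.001, 0.738, 0.675, 0.002]
contact_force: [1.4, -2.8, -1.5]
width: -0.0001
grip_force: 1.2
```

>>> move_arm --pt "0 0 0 0.21 0 0.05 0" --pt "0 0 0 0.21 0 0.05 0" --pt "0 0 0 0.2 0 0.06 0" --pt "0 0 0 0.2 0 0.06 0" --pt "0 0 0 0.2 0 0.07 0" --pt "0 0 0 0.2 0 0.08 0" --pt "0 0 0 0 0 0 0"

```text
time_s: 15.88
ee_pos: [0.5493, -0.0955, 0.2348]
ee_rot: [0.0, 0.738, 0.675, 0.002]
contact_force: [1.2, 0.3, 0.1]
width: 0.0001
grip_force: 0.0
```

```bash
cat > st2.py <<'E'
from h import *
R0,p0,s=cur();print(s["time_s"],"jig",J3.T@(p0-PJ),J3.T@s["contact_force"],R0[:,2])
f=vision.grab_frame("top")[:,:,::-1];hsv=cv2.cvtColor(f,cv2.COLOR_BGR2HSV)
m=cv2.inRange(hsv,(170,120,100),(180,255,255));m|=cv2.inRange(hsv,(0,150,100),(5,255,255));m[:,:300]=0;m[:,375:]=0;m[:155]=0;m[222:]=0
ys,xs=np.nonzero(m)
if len(xs):
    c=(xs.mean(),ys.mean());from scipy.optimize import brentq
    g=lambda q:(J3.T@(plane("top",c,arc(q)[2])-PJ))[0]-arc(q)[0]
    print("red",c,len(xs),"q",[round(brentq(g,-.2,1.5),3)] if g(-.2)*g(1.5)<0 else (g(-.2),g(1.5)))
E
python3 st2.py
```

```text
15.8833 jig [0.0107 0.0014 0.2348] [-0.4083  1.1188  0.1146] [ 0.0026  0.0018 -1.    ]
```

>>> move_arm --pt "0 0 0 0.2 0 0.1 0" --pt "0 0 0 0.2 0 0.1 0" --pt "0 0 0 0.2 0 0.12 0" --pt "0 0 0 0.2 0 0.13 0" --pt "0 0 0 0.2 0 0.14 0" --pt "0 0 0 0.2 0 0.15 0" --pt "0 0 0 0.2 0 0.16 0" --pt "0 0 0 0.18 0 0.16 0"

```text
time_s: 16.6
ee_pos: [0.553, -0.057, 0.2084]
ee_rot: [0.001, 0.738, 0.674, 0.002]
contact_force: [-0.7, -1.1, 0.7]
width: -0.0001
grip_force: 0.6
```

```bash
python3 - <<'E'
from h import *
R0,p0,s=cur();print(s["time_s"],"jig",J3.T@(p0-PJ),J3.T@s["contact_force"])
ims=[]
for n,b in(("top",(300,158)),("scene",(308,130))):
    f=vision.grab_frame(n)[:,:,::-1].copy();cv2.imwrite(f"pics/{n}5.png",f);x,y=b
    ims.append(cv2.resize(f[y:y+90,x:x+80],None,fx=5,fy=5,interpolation=cv2.INTER_CUBIC))
cv2.imwrite("pics/c8.png",np.hstack(ims))
E
```

```text
16.6 jig [-0.028   0.0013  0.2084] [ 1.1767 -0.5403  0.7145]
```

View pics/c8.png

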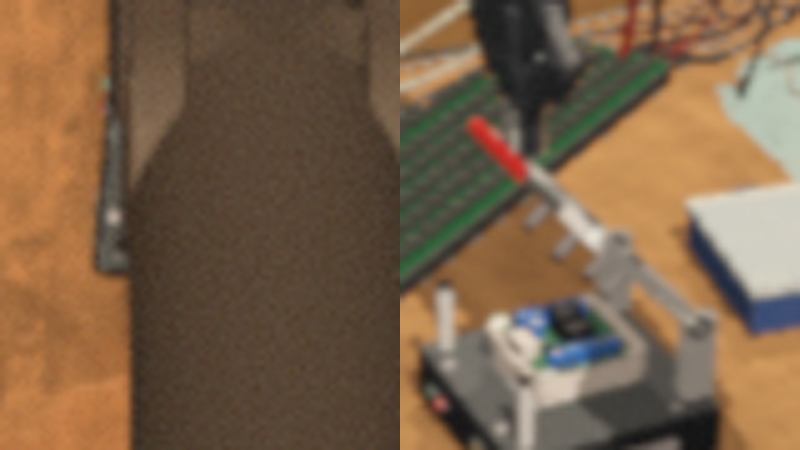

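The lid has come down steadily. The bar centre is at scene (327.6,159.8). Computing its angle, then I'll move above the bar.

```bash
python3 - <<'E'
from h import *
e,d=ray("scene",(327.4,159.6));t=-yj@(e-PJ)/(yj@d);v=J3.T@(e+t*d-PJ);q=np.arctan2(v[2]-.099,.06-v[0]);print(v,"q",q,np.hypot(v[2]-.099,.06-v[0]))
R0,p0,s=cur()
a=arc(q);print("bar",a)
p1=p0+.006*xj;p2=jp(J3.T@(p0-PJ)@[1,0,0]+.006,a[2]+.022);p3=jp(a[0]+.003,a[2]+.022)
print((R0.T@(p1-p0)/.025).round(2),(R0.T@(p2-p1)/.025).round(2),(R0.T@(p3-p2)/.025).round(2))
E
```

```text
[-0.0444  0.      0.2188] q 0.8540776673231921 0.1589374953077828
bar [-0.0438  0.      0.2181]
[-0.24 -0.   -0.  ] [ 0.   -0.04 -1.29] [0.73 0.01 0.  ]
```

>>> move_arm --pt "0 0 0 -0.24 0 0 0" --pt "0 0 0 0 -0.02 -0.65 0" --pt "0 0 0 0 -0.02 -0.65 0" --pt "0 0 0 0.37 0 0 0" --pt "0 0 0 0.36 0 0 0" --pt "0 0 0 0 0 0 0" --pt "0 0 0 0 0 0.2 0" --pt "0 0 0 0 0 0.2 0" --pt "0 0 0 0 0 0.2 0"

```text
time_s: 17.45
ee_pos: [0.5526, -0.0458, 0.2252]
ee_rot: [0.0, 0.739, 0.674, 0.001]
contact_force: [0.1, -0.4, -0.2]
width: -0.0002
grip_force: 0.0
```

```bash
python3 - <<'E'
from h import *
R0,p0,s=cur();print(s["time_s"],J3.T@(p0-PJ),s["contact_force"])
Q=np.r_[.854:.05:-.05,0.03]
for a,b in zip(Q,Q[1:]):
    d=J3@(arc(b)-arc(a));print(round(b,2),(RV.T@d/.025).round(2),arc(b))
E
```

```text
17.45 [-0.0391 -0.0002  0.2252] [ 0.0725 -0.4229 -0.204 ]
0.8 [0.23 0.   0.21] [-0.0496  0.      0.2128]
0.75 [0.22 0.   0.22] [-0.0552  0.      0.2072]
0.7 [0.21 0.   0.24] [-0.0604  0.      0.2013]
0.65 [0.2  0.   0.25] [-0.0654  0.      0.1951]
0.6 [0.19 0.   0.26] [-0.07    0.      0.1887]
0.55 [0.17 0.   0.26] [-0.0744  0.      0.1821]
0.5 [0.16 0.   0.27] [-0.0784  0.      0.1753]
0.45 [ 0.15 -0.    0.28] [-0.082   0.      0.1683]
0.4 [0.13 0.   0.29] [-0.0853  0.      0.1611]
0.35 [0.12 0.   0.29] [-0.0882  0.      0.1538]
0.3 [0.1 0.  0.3] [-0.0908  0.      0.1463]
0.25 [ 0.09 -0.    0.3 ] [-0.0929  0.      0.1387]
0.2 [ 0.07 -0.    0.31] [-0.0947  0.      0.131 ]
0.15 [0.06 0.   0.31] [-0.0961  0.      0.1232]
0.1 [0.04 0.   0.31] [-0.0971  0.      0.1154]
0.05 [0.02 0.   0.31] [-0.0978  0.      0.1075]
0.03 [ 0.01 -0.    0.15] [-0.0979  0.      0.1037]
```

>>> move_arm --pt "0 0 0 0.23 0 0.21 0" --pt "0 0 0 0.22 0 0.22 0" --pt "0 0 0 0.21 0 0.24 0" --pt "0 0 0 0.2 0 0.25 0" --pt "0 0 0 0.19 0 0.26 0" --pt "0 0 0 0.17 0 0.26 0" --pt "0 0 0 0.16 0 0.27 0"

```text
time_s: 18.03
ee_pos: [0.5566, -0.0096, 0.1833]
ee_rot: [0.0, 0.738, 0.675, 0.002]
contact_force: [-0.6, 2.2, 3.1]
width: -0.0001
grip_force: 1.6
```

>>> move_arm --pt "0 0 0 0.15 0 0.28 0" --pt "0 0 0 0.13 0 0.29 0" --pt "0 0 0 0.12 0 0.29 0" --pt "0 0 0 0.1 0 0.3 0" --pt "0 0 0 0.09 0 0.3 0" --pt "0 0 0 0.07 0 0.3 0" --pt "0 0 0 0.06 0 0.2 0" --pt "0 0 0 0 0 0 0"

```text
time_s: 18.7
ee_pos: [0.5574, 0.0067, 0.1333]
ee_rot: [0.0, 0.739, 0.674, 0.001]
contact_force: [-0.0, -0.1, -0.4]
width: 0.0003
grip_force: 0.0
```

```bash
python3 st2.py
```

```text
18.7 jig [-0.0918 -0.0005  0.1333] [ 0.0949 -0.0359 -0.361 ] [ 0.0011  0.0006 -1.    ]
```

>>> move_arm --pt "0 0 0 0.03 0 0.15 0" --pt "0 0 0 0.03 0 0.15 0" --pt "0 0 0 0.02 0 0.15 0" --pt "0 0 0 0.02 0 0.15 0" --pt "0 0 0 0.01 0 0.15 0" --pt "0 0 0 0 0 0.1 0" --pt "0 0 0 0 0 0.1 0" --pt "0 0 0 0 0 0 0"

```text
time_s: 19.42
ee_pos: [0.5583, 0.0099, 0.1105]
ee_rot: [0.0, 0.738, 0.674, 0.001]
contact_force: [0.9, -0.2, 0.1]
width: -0.0002
grip_force: 0.0
```

>>> move_arm --pt "0 0 0 0 0 0.06 0" --pt "0 0 0 0 0 0.06 0" --pt "0 0 0 0 0 0 0"

```text
time_s: 19.67
ee_pos: [0.5584, 0.0098, 0.1078]
ee_rot: [0.001, 0.738, 0.674, 0.002]
contact_force: [-0.1, 0.3, -0.0]
width: -0.0001
grip_force: 0.0
```

```bash
python3 st2.py
```

```text
19.6667 jig [-0.095   0.0002  0.1078] [-0.2881 -0.139  -0.0426] [ 0.003   0.0012 -1.    ]
```

>>> move_arm --pt "0 0 0 0 0 0.05 0" --pt "0 0 0 0 0 0.05 0" --pt "0 0 0 0 0 0 0"

```text
time_s: 19.97
ee_pos: [0.5585, 0.0097, 0.1053]
ee_rot: [0.001, 0.738, 0.674, 0.002]
contact_force: [-0.4, 0.8, 0.1]
width: -0.0001
grip_force: 0.0
```

>>> move_arm --pt "0 0 0 0 0 0.04 0" --pt "0 0 0 0 0 0.04 0" --pt "0 0 0 0 0 0 0"

```text
time_s: 20.22
ee_pos: [0.5586, 0.0098, 0.1039]
ee_rot: [0.001, 0.738, 0.674, 0.002]
contact_force: [-2.7, 0.0, 5.2]
width: -0.0001
grip_force: 3.0
```

>>> move_arm --pt "0 0 0 0 0 0.04 0" --pt "0 0 0 0 0 0 0"

```text
time_s: 20.38
ee_pos: [0.5587, 0.0097, 0.1037]
ee_rot: [0.001, 0.739, 0.674, 0.002]
contact_force: [-4.4, 0.7, 14.0]
width: -0.0002
grip_force: 7.2
```

>>> move_arm --pt "0 0 0 0 0 0.03 0" --pt "0 0 0 0 0 0 0"

```text
time_s: 20.55
ee_pos: [0.5588, 0.0098, 0.1035]
ee_rot: [0.001, 0.739, 0.674, 0.002]
contact_force: [-7.1, 0.8, 20.8]
width: -0.0002
grip_force: 10.4
```

Hard stop with the bar top at 103.5 mm, which is a level lid. I'll back off and check.

>>> move_arm --pt "0 0 0 0 0 -0.05 0" --pt "0 0 0 0 0 -0.1 0" --pt "0 0 0 0 0 -0.5 0" --pt "0 0 0 0.4 0 -0.8 0" --pt "0 0 0 0.6 0 -0.8 0" --pt "0 0 0 0.6 0 -0.8 0" --pt "0 0 0 0.6 0 -0.8 0" --pt "0 0 0 0.6 0 -0.8 0" --pt "0 0 0 0.6 0 -0.6 0" --pt "0 0 0 0 0 0 0"

```text
time_s: 21.38
ee_pos: [0.5673, 0.0985, 0.2363]
ee_rot: [0.001, 0.737, 0.676, 0.004]
contact_force: [0.4, 1.2, -0.1]
width: -0.0002
grip_force: 0.0
```

```bash
python3 st2.py; python3 - <<'E'
from h import *
f=vision.grab_frame("scene")[:,:,::-1].copy();g=vision.grab_frame("top")[:,:,::-1].copy()
z=lambda im,x,y,w,h:cv2.resize(im[y:y+h,x:x+w],(400,300),interpolation=cv2.INTER_CUBIC)
cv2.imwrite("pics/c9.png",np.vstack([np.hstack([z(f,300,165,100,75),z(g,300,158,80,60)]),np.hstack([z(f,180,190,200,150),z(g,120,120,200,150)])]))
E
```

```text
21.3833 jig [-0.1841  0.0005  0.2363] [-1.1928  0.2811 -0.1259] [ 0.0082  0.0042 -1.    ]
red (np.float64(312.65625), np.float64(185.21875)) 64 q (np.float64(-0.0036117381684397654), np.float64(-0.14508411166606136))
```

View pics/c9.png

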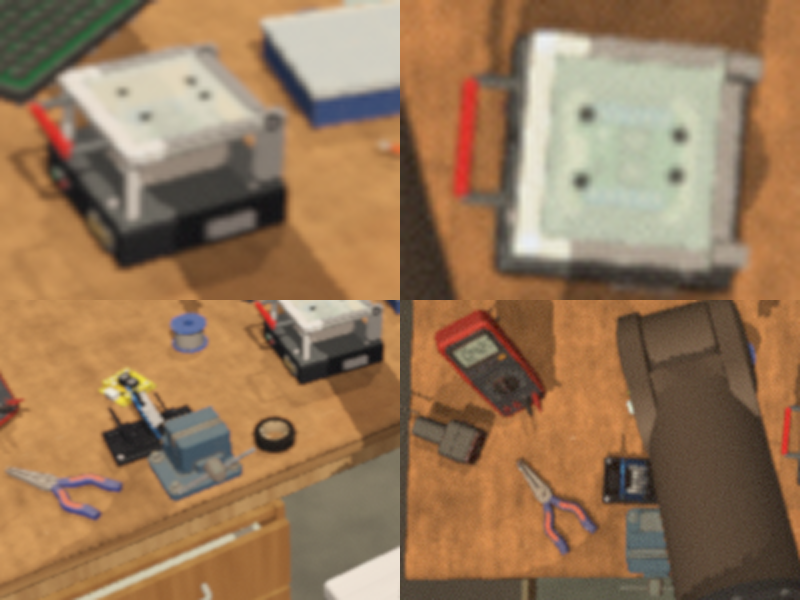

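The lid is level on its rest posts, with the handle at about top (313,185). The blue board is still in the rack, the tools are undisturbed, and the arm is clear of everything.

```bash
python3 -c "
from plant import order
print(order.job_done())"
```

```text
the job is handed in; nothing more can be done
None
```

The green board is seated in the jig pocket, components up with its header in the front notch, the lid was lowered gently until closed, and the job was handed in at about 21.5 s.

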